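# Fold in the cake box flaps and hold the lid half open

## Task

Get this cake box ready for sealing: fold both side flaps in until they lie flat over the cake, then bring the lid over and hold it half open, at 45 degrees above closed, so that I can put the seal dots on the flaps. The lid falls shut if it is let go, so do not let it drop shut on the way and finish while still holding it there with the gripper; do not touch the cake and leave the things around the box alone.

Things in the scene. Friction and masses are not known exactly. Their poses are not given: they have to be found in the camera images.
- cake_box: White corrugated-board cake box, open on top, holding a cake; it stands firm and does not shift. 190 mm deep (its x), 200 mm wide (its y), side walls 85 mm high, board 4 mm thick. Origin: centre of its underside, on the bench. Its x axis points from the front wall to the wall that carries the lid (away from the robot, give or take its yaw), y to the left-hand flap, z up.
- cake: Round cake with a red-brown glaze in a kraft-paper collar, 152 mm across, on a thin white board 170 mm across, in the middle of the box; its top is 25 mm below the box rim. Origin: centre of the underside of its board, 4 mm above the bench. Not to be touched.
- lid (a joint): Angle of the lid: 0 = shut (level), 0.785 = 45 degrees open, 1.571 = upright, more = leaning back away from the robot (stop at 1.9). The lid weighs about 60 g; its crease is weak: nearly upright (about 1.45 to 1.7) it stays where it is left, further back it slowly sinks to its stop, and below about 1.3 it falls shut.
- lid_hinge (a point): Middle of the lid's crease, on the top of the box's far wall: 95 mm along the box's x from its origin and 90 mm above the bench. The lid turns about a line through this point parallel to the box's y. Lid panel 4 mm thick, 200 mm wide.
- lid_hem (a point): Centre of the lid's front hem, the free edge rolled over on itself: 10 mm thick, 25 mm deep (from 192 to 217 mm from the crease) and 200 mm wide; this point is 204.5 mm from the crease. At lid angle a it lies 204.5 cos(a) mm from the crease towards the front of the box and 204.5 sin(a) mm above the crease. The best place to hold the lid. Its axes turn with the lid: x points from the hem to the crease, y along the hem, z out of the lid's outer face.
- left_flap (a joint): Angle of the flap on the left-hand (+y) wall: 0 = folded in flat, level with the rim; 1.571 = upright; more = leaning outwards (stop at 2.5). Stays where it is left; folding takes under 1 N at its edge. Nothing locks it down.
- left_flap_hinge (a point): Middle of the left flap's crease: 98 mm along the box's +y from its origin, 85 mm above the bench; the flap turns about a line parallel to the box's x. The flap is 4 mm thick, 71 mm long from crease to edge, 170 mm wide (140 mm at its edge).
- left_flap_edge (a point): Middle of the left flap's free edge, 71 mm from its crease.
- right_flap (a joint): Same as left_flap, mirrored, on the right-hand (-y) wall.
- right_flap_hinge (a point): Middle of the right flap's crease: 98 mm along the box's -y from its origin, 85 mm above the bench. Same sizes as the left flap.
- right_flap_edge (a point): Middle of the right flap's free edge, 71 mm from its crease.
- mixing_bowl: Loose steel bowl, 150 mm across, 65 mm high, 0.25 kg; origin at the centre of its underside. Bystander.
- jug: Loose white plastic measuring jug with a handle, 110 mm across, 165 mm high, 0.18 kg; origin at the centre of its underside. Bystander.
- cake_ring: Loose bare metal baking ring, 140 mm across, 55 mm high; origin at the centre of its underside. Bystander.
- spatula: Loose spatula lying on the bench, 260 mm long; origin under its middle. Bystander.

How it is judged:
On the way:
1. both side flaps are folded in flat while the lid is still up out of the way (value of joint each of left_flap, right_flap below 0.2 rad and value of joint lid above 1.15 rad), for 0.2 s.
At the end, for the whole second after the job is handed in: The program ends holding: the fingers still touch and carry the lid, which stands still at 45 degrees (within 7 degrees) above closed, and both side flaps lie folded in flat (within 11 degrees) beneath it (value of joint lid between 0.665 and 0.905 rad and velocity of joint lid between -0.1 and 0.1 rad/s and contact force between the fingers and lid above 0.03 N and value of joint each of left_flap, right_flap below 0.2 rad); the arm keeps its last pose, push and grip.
It fails at once if the cake is touched (contact force between any of the fingers, the arm and cake above 0.2 N).
It fails at once if the lid is let drop (nearly) shut (value of joint lid below 0.35 rad).
It fails at once if a thing beside the box is moved more than 20 mm (distance of any of mixing_bowl, jug, cake_ring, spatula from where it was at the start of the episode above 0.02 m).
It also fails if it takes over 64 s, if anything falls off the work surface, if the arm or the gripper's body presses on something with over 40 N, if the wrist force passes 120 N, or if a joint passes its speed limit or range.

## Robot

A 6-joint arm with a two-finger parallel gripper is mounted at the origin on the work surface. World frame = base frame: x ahead of the robot, y to its left, z up, the work surface at z = 0. Lengths are in m, angles in rad, forces in N, time in s.
With the tool pointing down it reaches from about 0.4 to 0.825 m from the base axis. Payload 7 kg.
Tool frame: the origin (TCP) lies at the centre of the arm's flange, where the gripper is bolted on; the fingertips stand 178 mm ahead of it and the grasp point (between the pads) lies 159 mm ahead of it; z points along the fingers, y is the direction in which the jaws open and shut (so a half turn about z gives the same grasp; the last joint's range is limited). The gripper opens to 88 mm and grips with 3 to 60 N. Pads are 19 mm wide; open, the fingers measure 130 mm over their backs; the gripper's body (78 mm by 193 mm) begins 47 mm behind the grasp point.
Start: joints at [1.523, 0.359, 0.012, 0, -1.224, -0.288], TCP at [0.222, 0.637, 0.405] pointing down, gripper open.
Joint ranges: [-3.07, 3.07], [-1.43, 2.12], [-1.02, 1.25], [-3.03, 1.67], [-3.05, -0], [-3.03, 3.03]. Speed limits (rad/s): [2.39, 2.39, 3.01, 3.14, 3.14, 3.14].

## Interface

Orientations are given as [roll, pitch, yaw] about the fixed x, y, z axes, in that order (R = Rz(yaw) Ry(pitch) Rx(roll)).
In Python, from station import arm gives the robot as it stands.
- The arm moves only by the shell command python3 -m handwheel 'ROWS' [OPENING] [FORCE]. ROWS is JSON, a list of rows, each a list of 4 numbers: the shift along the world's x, y, z in cm, then the turn about the world's z in rad. In form: [[dx, dy, dz, yaw], ...]. A call has 1 to 20 rows; each row shifts and turns the commanded pose from where the row before left it; what a row does not reach is not made up. A row lasts 1/10 s, in which the tool goes at most 50 mm and 8.59 degrees, less where a joint would pass 70% of its speed; a pose out of reach is approached as far as the arm can. A call is refused whole if a number of a shift passes 5 or a number of a turn 0.15, either way. A call with a gripper value outside its range is refused whole. OPENING is the closure, from 0 (fully open) to 1 (shut), set as the call begins (- or left out, the last holds). The fingers move at their own pace and stop on an object; FORCE is the grip in N (left out, the last holds). Time passes only in rows, so rows that do not move let the fingers close. It gives the time, the measured TCP pose, the force and the opening at its end, in the units of the state.
- arm.get_state(): the state, without advancing time (a new reading comes with each control period).
- arm.grab_frame(name): name is "scene" or "top" or "wrist"; returns a dict with "image" (420x560x3 uint8, red, green, blue), "depth" (420x560 float32, m along the optical axis (not along the pixel's ray), 0 where there is no reading), "vfov" (degrees; the focal length in pixels is half the picture's height over the tangent of half this angle, whatever the lens; pixels are square), "cx", "cy" (the principal point, pixels), "k1" (the pictures are not rectified: a ray, as slopes to the right and down, at radius r is drawn at 1 + k1 r^2 times it, then the intrinsics apply), "rvec" (rotation vector, rad) and "tvec" (3), from world to camera coordinates, as OpenCV has them. Camera axes: x right, y down, z forward; pixel columns grow to the right and rows downward; lengths in m; the calibration is good to about 2 mm. A picture is of the moment at which its call begins.
- arm.job_done(): hands the job in, once; it reports no verdict.
The state is a dict: "t": time; "q": joint angles; "qd": joint speeds; "joint_efforts": joint torques, N m; "eef_pos": TCP position; "ee_rot": TCP orientation; "force": force on the tool from outside, world axes, zero at the start; "moment": the same for the moment, N m; "width": finger opening in m.
Only numpy, scipy, OpenCV 4.12 (cv2) and the standard library are available. Lean on these libraries where they do the work, as an engineer would, in place of code of your own. Each camera call takes 0.05 s, during which the arm holds its last target.

## Working session

There is one attempt and no reset: what is moved stays moved. The work goes in short steps, Python scripts to look and compute and a shell command to move; the robot and the scene stay as the last step left them, time stands still between calls to the robot, and variables do not carry over. Pictures are saved under pics/ and viewed, and the job is handed in when it is done.

```bash
ls; mkdir -p pics; cat > h.py <<'E'
import numpy as np, cv2
from station import arm
def grab(n,fn):
    f=arm.grab_frame(n); cv2.imwrite(fn,f["image"][:,:,::-1]); np.savez(fn.replace('.png','.npz'),**f); return f
def cloud(f):
    d=f["depth"]; h,w=d.shape; F=h/2/np.tan(np.radians(f["vfov"])/2)
    K=np.array([[F,0,f["cx"]],[0,F,f["cy"]],[0,0,1.]])
    u,v=np.meshgrid(np.arange(w),np.arange(h))
    p=cv2.undistortPoints(np.stack([u,v],-1).reshape(-1,1,2).astype(float),K,np.array([float(f["k1"]),0,0,0])).reshape(h,w,2)
    P=np.dstack([p[...,0]*d,p[...,1]*d,d]); R=cv2.Rodrigues(np.array(f["rvec"],float))[0]
    W=(P-np.array(f["tvec"]).reshape(3))@R
    W[d==0]=np.nan
    return W
E
python3 - <<'E'
from h import *
for n in["scene","top","wrist"]:
    f=grab(n,f"pics/{n}0.png"); print(n,f["vfov"],f["cx"],f["cy"],f["k1"],f["rvec"],f["tvec"])
print(arm.get_state())
E
```

```text
pics
scene 54.34730867691764 286.56797358839447 208.2612169380697 -0.06356200838820948 [ 0.75589703  2.54291682 -1.14165278] [ 0.43049036 -0.10919083  1.53949452]
top 52.88117419668422 274.41921284583066 209.93921670345514 0.0023294401780705964 [ 2.21867159 -2.15236064  0.09851414] [-0.02363413  0.51001562  1.21628965]
wrist 59.14388485010254 273.78640280783753 207.04665661734157 0.021386877284573474 [-1.72376025  2.42984597  0.30565306] [ 0.67347148 -0.03339544  0.3889274 ]
{'t': 0.15, 'q': array([ 1.52312569e+00,  3.59207188e-01,  1.12866534e-02, -2.28945260e-04,
       -1.22411062e+00, -2.88085467e-01]), 'qd': array([-0.0017608 , -0.0029583 ,  0.00428223,  0.00067131,  0.00128655,
       -0.00112815]), 'joint_efforts': array([-3.74125430e-04, -5.83273566e+01,  2.93288702e+01,  7.00119406e+00,
        8.82780558e-03, -1.10315075e-04]), 'eef_pos': array([0.22237236, 0.63716991, 0.40395976]), 'ee_rot': array([ 3.14034755e+00, -1.44481236e-04, -3.35833939e-01]), 'force': array([-0.0193985 , -0.26057451,  0.16742288]), 'moment': array([-0.02415678,  0.01410174,  0.02520484]), 'width': 0.08774043217011733}
```

View pics/scene0.png

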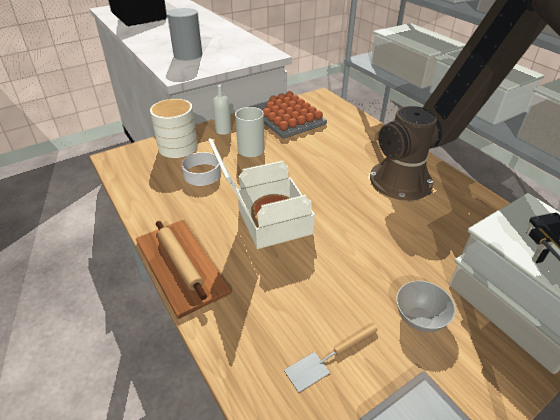

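View pics/top0.png

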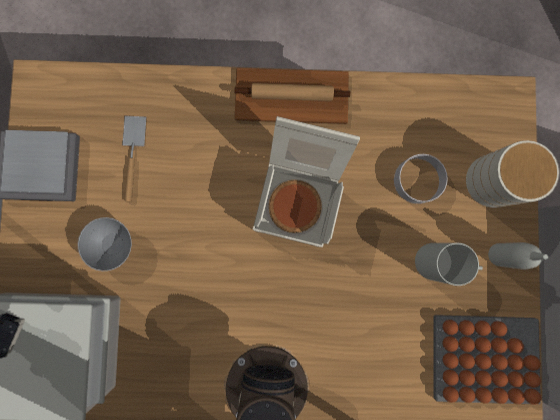

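View pics/wrist0.png

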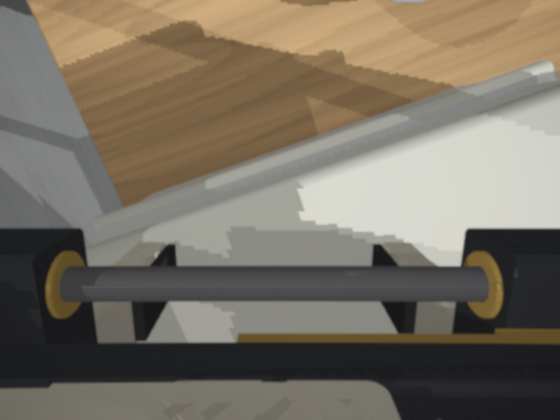

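The scene view shows the box near (275,215), its flaps upright-ish and the lid leaning back. The top view shows the box rim at about (255..342, 165..245), the lid hem at (280..357, 120..150), the ring at (420,178), the jug at (448,263), and the arm starting over the trays at lower left. Next I measure these.

```bash
python3 - <<'E'
from h import *
W={}
for n in["top","scene"]:
    f=dict(np.load(f"pics/{n}0.npz")); W[n]=cloud(f)
w=W["top"]
for (u,v) in [(257,228),(328,240),(342,182),(264,172),(272,163),(351,180),(276,120),(357,138),(295,205),(420,160),(448,263),(104,244),(200,300),(262,200),(335,212),(300,400),(50,350)]:
    print((u,v),np.round(w[v,u],3))
# rim points
z=w[...,2]
m=(z>0.078)&(z<0.4)
m[:, :245]=0;m[:,365:]=0;m[:110]=0;m[255:]=0
q=w[m]; print(len(q))
vis=np.zeros(z.shape+(3,),np.uint8)
zz=np.clip(np.nan_to_num(z)/0.35,0,1)*255
c=cv2.applyColorMap(zz.astype(np.uint8),cv2.COLORMAP_JET)[100:260,230:380]
cv2.imwrite("pics/topz.png",cv2.resize(c,None,fx=4,fy=4,interpolation=0)[:600])
im=cv2.imread("pics/top0.png")[100:250,230:380];cv2.imwrite("pics/topc.png",cv2.resize(im,None,fx=4,fy=4))
im=cv2.imread("pics/scene0.png")[130:260,190:340];cv2.imwrite("pics/scenec.png",cv2.resize(im,None,fx=4,fy=4))
E
```

```text
(257, 228) [nan nan nan]
(328, 240) [ 0.426 -0.15   0.142]
(342, 182) [ 0.582 -0.186  0.134]
(264, 172) [ 0.625  0.026 -0.001]
(272, 163) [0.635 0.003 0.096]
(351, 180) [ 0.609 -0.235  0.003]
(276, 120) [ 0.699 -0.003  0.291]
(357, 138) [ 0.662 -0.192  0.294]
(295, 205) [ 0.523 -0.066  0.057]
(420, 160) [ 0.677 -0.443  0.   ]
(448, 263) [ 0.371 -0.526  0.003]
(104, 244) [0.396 0.488 0.005]
(200, 300) [ 0.242  0.201 -0.001]
(262, 200) [0.528 0.027 0.121]
(335, 212) [ 0.5   -0.166  0.148]
(300, 400) [-0.028 -0.097  0.015]
(50, 350) [0.147 0.511 0.23 ]
4954
```

View pics/topz.png

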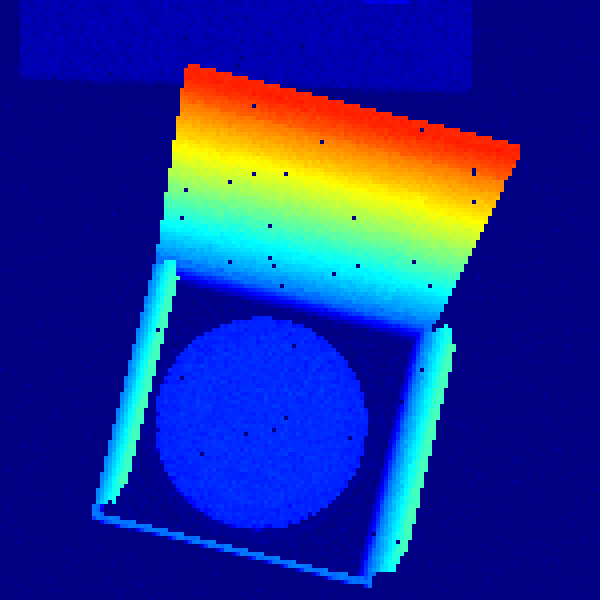

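View pics/topc.png

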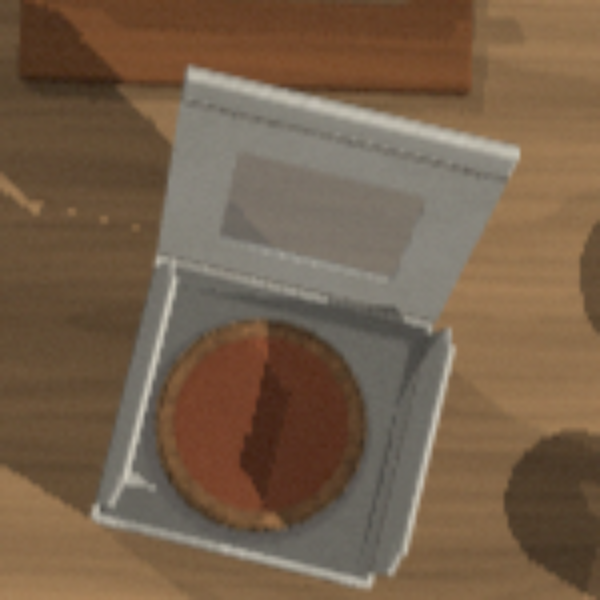

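View pics/scenec.png

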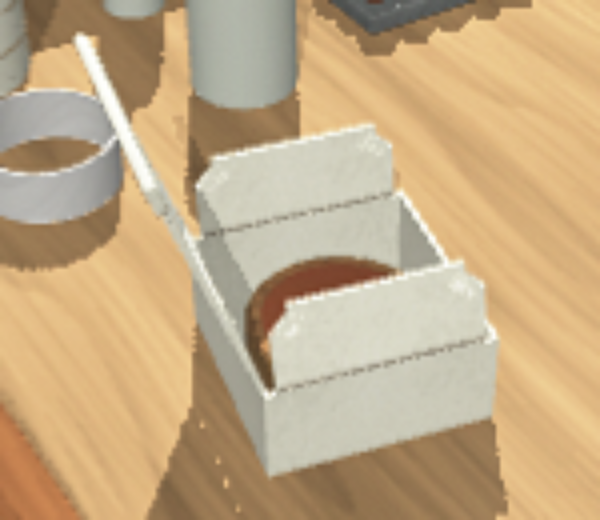

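The enlarged views confirm that both flaps stand close to upright and that the lid leans back. I will fit the pose to this.

```bash
python3 - <<'E'
from h import *
w=cloud(dict(np.load("pics/top0.npz")))
u,v=np.meshgrid(np.arange(560),np.arange(420))
z=w[...,2]
box=(u>245)&(u<365)&(v>110)&(v<255)
c=w[box&(z>0.048)&(z<0.066)]
# cake disk
c=c[(abs(c[:,0]-0.52)<0.09)&(abs(c[:,1]+0.066)<0.09)]
cc,r=cv2.minEnclosingCircle(c[:,:2].astype(np.float32)); print("cake",cc,r,c[:,2].mean())
# lid plane
l=w[box&(z>0.16)&(v<175)&(u>270)]
m=l.mean(0);n=np.linalg.svd(l-m)[2][2]; n*=np.sign(n[2]); print("lid n",n,m)
yaw=np.arctan2(-n[1],-n[0]); print("yaw from lid",yaw, "tilt", np.arccos(n[2]))
# front rim line
f=w[box&(z>0.078)&(z<0.095)&(v>225)]
l2=cv2.fitLine(f[:,:2].astype(np.float32),cv2.DIST_HUBER,0,.01,.01).ravel(); print("front",l2,np.arctan2(l2[1],l2[0]),f[:,2].mean(),len(f))
for yw in [yaw]:
    ex=np.array([np.cos(yw),np.sin(yw)]);ey=np.array([-ex[1],ex[0]])
    o=np.array(cc); 
    fp=(f[:,:2]-o)@np.c_[ex,ey]; print("front box x",np.median(fp[:,0]),fp[:,1].min(),fp[:,1].max())
    a=w[box&(z>0.1)&(z<.17)]
    ap=(a[:,:2]-o)@np.c_[ex,ey]
    for s in(1,-1):
        k=(ap[:,1]*s>0.05)&(abs(ap[:,0])<0.06)
        yy=ap[k,1];zz=a[k,2];print(s,k.sum(),zz.max(),[ (round(float(t),3),np.round(np.median(yy[abs(zz-t)<.006]),4)) for t in(.105,.12,.135,.15)])
    # lid angle by dist
    lp=(l[:,:2]-o)@np.c_[ex,ey]; print("lid",[(t,np.median(lp[abs(l[:,2]-t)<.005,0])) for t in(.17,.2,.23,.26,.29)])
# bystanders clouds
for nm,(a,b,c_,d) in dict(ring=(390,150,450,208),jug=(412,238,486,290),bowl=(75,215,135,275),spat=(120,110,150,200)).items():
    q=w[b:d,a:c_].reshape(-1,3);q=q[q[:,2]>(.02 if nm!='spat' else .004)];print(nm,np.nanmin(q,0),np.nanmax(q,0))
# tall stuff
f=w.reshape(-1,3);k=f[:,2]>.1
print('tray z', np.nanmax(w[290:410,0:120,2]))
E
```

```text
cake (0.5191530585289001, -0.0695684403181076) 0.11465964466333389 0.057785696378980955
lid n [-0.93114525  0.2016148   0.30384204] [ 0.66326916 -0.09582817  0.23686041]
yaw from lid -0.21323186542762565 tilt 1.262073554418181
front [ 0.20108262  0.97957426  0.43141735 -0.05225531] 1.3683333 0.08514180924310182 136
front box x -0.08955982378676972 -0.09477683553266458 0.10448399333198317
1 252 0.15728139440024383 [(0.105, np.float64(0.0997)), (0.12, np.float64(0.0963)), (0.135, np.float64(0.0926)), (0.15, np.float64(0.0868))]
-1 295 0.1588633261338237 [(0.105, np.float64(-0.0936)), (0.12, np.float64(-0.0954)), (0.135, np.float64(-0.0973)), (0.15, np.float64(-0.1))]
lid [(0.17, np.float64(0.12471852558387643)), (0.2, np.float64(0.13502098898029427)), (0.23, np.float64(0.1447035666171208)), (0.26, np.float64(0.154205388764955)), (0.29, np.float64(0.16282662752569374))]
ring [ 0.54606247 -0.50116857  0.02001135] [ 0.68422096 -0.36142775  0.06269224]
jug [ 0.32250619 -0.56350026  0.02007932] [ 0.43055882 -0.42473064  0.16939023]
bowl [0.32485965 0.38852148 0.02004562] [0.47264121 0.53847875 0.06972994]
spat [0.52955537 0.36437604 0.00400531] [0.80108754 0.46285178 0.02425394]
tray z 0.33858074005406125
```

Measured values:

| Item | Value |
|---|---|
| Box origin | about (0.5235, -0.0655) |
| Box yaw | about -0.208 |
| Lid | 1.88, at its stop |
| Left flap | about 1.29 |
| Right flap | about 1.7 |

These agree with the given sizes. The tool will be at yaw -1.779, with the jaws along the box's x. First I rise and travel to the left of the box.

```bash
python3 -m handwheel '[[0,0,4,0],[0,0,4,0],[0,0,2,0],[2.2,-3.9,0,-0.1],[2.2,-3.9,0,-0.1],[2.2,-3.9,0,-0.1],[2.2,-3.9,0,-0.1],[2.2,-3.9,0,-0.1],[2.2,-3.9,0,-0.1],[2.2,-3.9,0,-0.1],[2.2,-3.9,0,-0.1],[2.2,-3.9,0,-0.1],[2.2,-3.9,0,-0.1],[2.2,-3.9,0,-0.1],[2.2,-3.9,0,-0.1],[2.2,-3.9,0,-0.12],[1.7,-4.2,0,-0.12],[0,0,0,0]]' 1 20
cat >> h.py <<'E'
O=np.array([.5235,-.0655]);YW=-.208
ex=np.array([np.cos(YW),np.sin(YW)]);ey=np.array([-ex[1],ex[0]]);B=np.c_[ex,ey]
def tip():
    s=arm.get_state();p=s["eef_pos"];print("box xy tip",np.round((p[:2]-O)@B,4),"ztip",round(p[2]-.178,4),"rot",np.round(s["ee_rot"],3),"F",np.round(s["force"],2),"w",round(s["width"],4),"t",s["t"],"q",np.round(s["q"],2))
def d(x,y,zt):
    p=arm.get_state()["eef_pos"];w=O+B@np.array([x,y]);print("delta cm",np.round(100*np.r_[w-p[:2],zt+.178-p[2]],2))
E
python3 -c "
from h import *
tip();d(-.03,.15,.135)"
```

```text
t: 1.95
eef_pos: [0.5266, 0.0843, 0.5042]
ee_rot: [3.141, -0.001, -1.784]
force: [0.0, 0.7, 0.2]
width: 0.0002
box xy tip [-0.0279  0.1472] ztip 0.3262 rot [ 3.141e+00 -1.000e-03 -1.784e+00] F [0.03 0.73 0.16] w 0.0002 t 1.95 q [ 0.53  0.07 -0.13  0.   -1.37 -0.74]
delta cm [ -0.15   0.32 -19.12]
```

```bash
python3 -m handwheel '[[0,0.3,-4,0],[0,0,-4,0],[0,0,-4,0],[0,0,-4,0],[0,0,-3,0],[0,0,0,0],[0,0,0,0]]'
python3 -c "
from h import *
tip()
grab('scene','pics/s1.png');grab('top','pics/t1.png')
im=cv2.imread('pics/s1.png')[100:280,180:420];cv2.imwrite('pics/s1c.png',cv2.resize(im,None,fx=3,fy=3))"
```

```text
t: 2.65
eef_pos: [0.5257, 0.0916, 0.3152]
ee_rot: [3.141, -0.001, -1.775]
force: [0.5, 0.7, 0.7]
width: 0.0004
box xy tip [-0.0303  0.1542] ztip 0.1372 rot [ 3.141e+00 -1.000e-03 -1.775e+00] F [0.53 0.67 0.72] w 0.0004 t 2.65 q [ 0.54  0.21 -0.42  0.   -0.94 -0.74]
```

View pics/s1c.png

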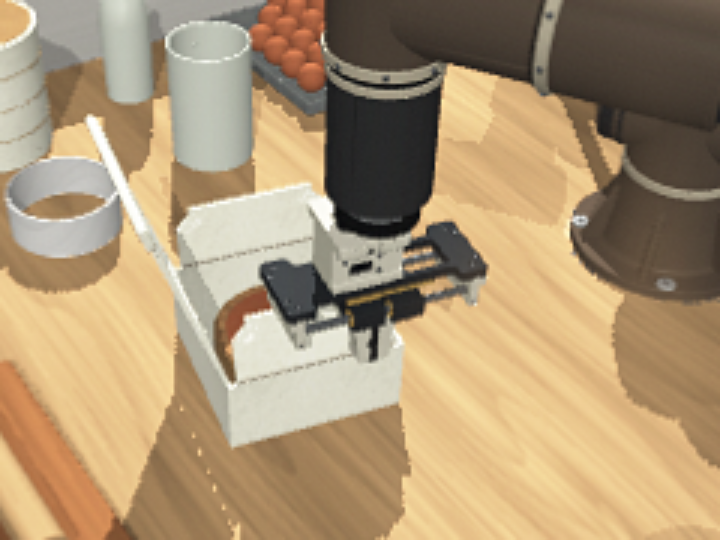

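The fingers are outside the left flap, with the tip near crop pixel (372,355). Now I fold it.

```bash
python3 -m handwheel '[[-0.31,-1.47,0,0],[-0.31,-1.47,0,0],[-0.31,-1.47,0,0],[-0.31,-1.47,0,0],[-0.25,-1.17,-0.7,0],[-0.22,-1.03,-0.7,0],[-0.13,-0.64,-0.9,0],[-0.09,-0.44,-0.8,0],[-0.06,-0.29,-0.8,0],[-0.02,-0.1,-0.6,0],[0,0,-0.2,0],[0,0,0,0],[0,0,0,0]]'
python3 -c "
from h import *
tip()
grab('scene','pics/s2.png');grab('top','pics/t2.png')
im=cv2.imread('pics/s2.png')[100:280,180:420];cv2.imwrite('pics/s2c.png',cv2.resize(im,None,fx=3,fy=3))"
```

```text
t: 4.05
eef_pos: [0.5055, -0.0039, 0.2678]
ee_rot: [-3.141, 0.0, -1.775]
force: [0.4, 0.7, -0.1]
width: 0.0001
box xy tip [-0.0303  0.0565] ztip 0.0898 rot [-3.141  0.    -1.775] F [ 0.43  0.71 -0.07] w 0.0001 t 4.05 q [ 0.38  0.22 -0.54  0.   -0.81 -0.59]
```

View pics/s2c.png

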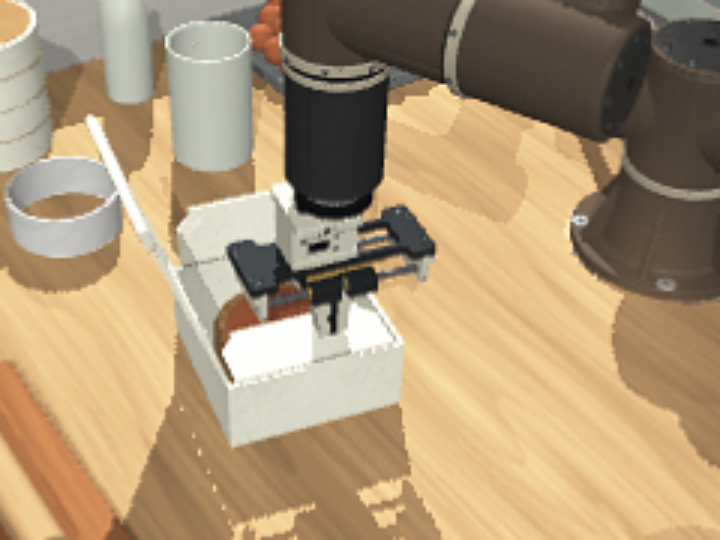

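The left flap lies down flat under the finger, at crop (230..390, 320..370). Next I press slightly, lift, and cross to the outside of the right flap.

```bash
python3 -m handwheel '[[0,0,-0.15,0],[0,0,0,0],[0,0,3,0],[0,0,4,0],[0,0,4,0],[-0.86,-4.1,0,0],[-0.86,-4.1,0,0],[-0.86,-4.1,0,0],[-0.86,-4.1,0,0],[-0.86,-4.1,0,0],[0,0,0,0],[0,0,-3,0],[0,0,-3,0],[0,0,0,0],[0,0,0,0]]'
python3 -c "
from h import *
tip()
grab('scene','pics/s3.png');f=grab('top','pics/t3.png')
w=cloud(f);p=w.reshape(-1,3);p=p[~np.isnan(p[:,0])];b=(p[:,:2]-O)@B
for y in(.09,.07,.05,.035): 
  k=(abs(b[:,0]-.03)<.03)&(abs(b[:,1]-y)<.008);print(y,np.median(p[k,2]),k.sum())
im=cv2.imread('pics/s3.png')[100:280,180:420];cv2.imwrite('pics/s3c.png',cv2.resize(im,None,fx=3,fy=3))"
```

```text
t: 5.65
eef_pos: [0.4626, -0.209, 0.3166]
ee_rot: [3.141, -0.001, -1.775]
force: [0.2, 0.3, 0.3]
width: 0.0007
box xy tip [-0.0299 -0.153 ] ztip 0.1386 rot [ 3.141e+00 -1.000e-03 -1.775e+00] F [0.2  0.29 0.31] w 0.0007 t 5.65 q [-0.04  0.16 -0.47  0.   -0.93 -0.17]
0.09 0.08610979863618408 33
0.07 0.08764118898735697 25
0.05 0.08698336993015984 20
0.035 0.08768688300642068 14
```

View pics/s3c.png

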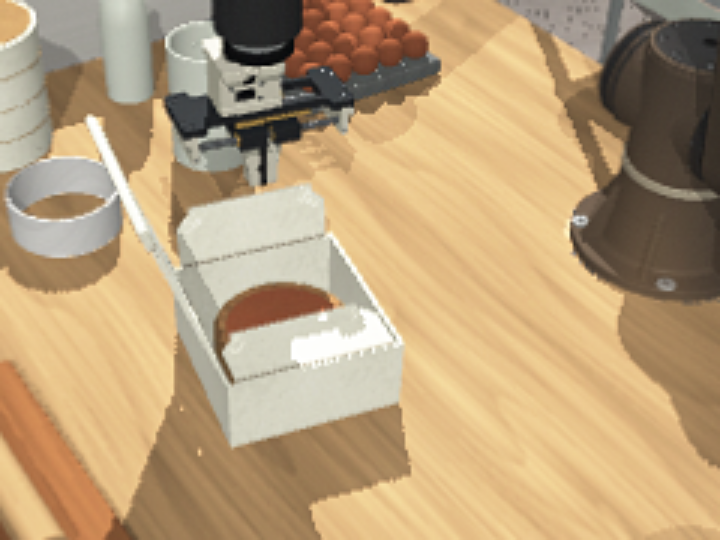

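View pics/t3.png

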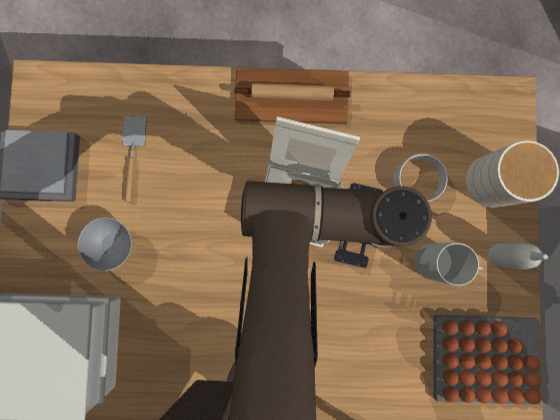

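The left flap is flat: its depth reads 0.087 m all along. The tool is outside the right flap, so I fold that one the same way, mirrored.

```bash
python3 -m handwheel '[[0.31,1.47,0,0],[0.31,1.47,0,0],[0.31,1.47,0,0],[0.29,1.4,0,0],[0.25,1.17,-0.7,0],[0.22,1.03,-0.8,0],[0.13,0.64,-0.9,0],[0.09,0.44,-0.8,0],[0.06,0.29,-0.8,0],[0.02,0.1,-0.6,0],[0,0,-0.3,0],[0,0,-0.2,0],[0,0,0,0],[0,0,0,0]]'
python3 -c "
from h import *
tip()"
```

```text
t: 7.15
eef_pos: [0.4821, -0.1147, 0.2654]
ee_rot: [3.141, -0.0, -1.776]
force: [-2.1, 0.3, 2.9]
width: 0.0005
box xy tip [-0.0304 -0.0567] ztip 0.0874 rot [ 3.141 -0.    -1.776] F [-2.14  0.25  2.89] w 0.0005 t 7.15 q [ 0.16  0.21 -0.56 -0.   -0.8  -0.37]
```

```bash
python3 -m handwheel '[[0,0,3,0],[0,0,5,0],[0,0,5,0],[0,0,5,0],[0,0,5,0],[0,0,4,0],[0,0,0,0],[0,0,0,0]]'
python3 -c "
from h import *
tip()
for n in('scene','top'):
  f=grab(n,f'pics/{n}4.png')
  w=cloud(f);p=w.reshape(-1,3);p=p[~np.isnan(p[:,0])];b=(p[:,:2]-O)@B
  for y in(.09,.07,.05,.035,-.035,-.05,-.07,-.09): 
    k=(abs(b[:,0])<.06)&(abs(b[:,1]-y)<.006)&(p[:,2]<.2);print(y,np.median(p[k,2]),k.sum())
  for z in (.15,.2,.24,.27,.285,.295):
    k=(abs(p[:,2]-z)<.005)&(b[:,0]>.08)&(b[:,0]<.25)&(abs(b[:,1])<.095);print(n,z,np.percentile(b[k,0],[5,50,95]) if k.any() else None,k.sum())
im=cv2.imread('pics/scene4.png')[60:280,160:420];cv2.imwrite('pics/s4c.png',cv2.resize(im,None,fx=2.7,fy=2.7))"
```

```text
t: 7.95
eef_pos: [0.482, -0.1146, 0.536]
ee_rot: [-3.139, 0.001, -1.776]
force: [-0.4, 0.2, -1.6]
width: 0.0003
box xy tip [-0.0304 -0.0566] ztip 0.358 rot [-3.139e+00  1.000e-03 -1.776e+00] F [-0.43  0.23 -1.57] w 0.0003 t 7.95 q [ 0.16 -0.   -0.14 -0.   -1.43 -0.37]
0.09 0.08497396724456047 112
0.07 0.08539909540940148 100
0.05 0.08589277416762675 91
0.035 0.08598485198466278 91
-0.035 0.08247543443483457 164
-0.05 0.08339621388749378 138
-0.07 0.08468013162222925 78
-0.09 0.08393285736285626 99
scene 0.15 [0.11342688 0.11425125 0.11564214] 9
scene 0.2 [0.12952179 0.13095735 0.13190949] 6
scene 0.24 [0.14466095 0.14535543 0.14604992] 2
scene 0.27 [0.15230931 0.15259516 0.15892342] 8
scene 0.285 [0.15571363 0.15822312 0.16878107] 16
scene 0.295 [0.15957141 0.16460539 0.16855987] 142
0.09 0.0827882518476597 3
0.07 0.08788637874488182 5
0.05 nan 0
0.035 nan 0
-0.035 nan 0
-0.05 nan 0
-0.07 nan 0
-0.09 nan 0
top 0.15 [0.11223739 0.11482219 0.11747405] 71
top 0.2 [0.12927074 0.13180459 0.13455341] 132
top 0.24 [0.14190093 0.1442646  0.14662543] 172
top 0.27 [0.15128042 0.15290374 0.15430022] 102
top 0.285 [0.15404497 0.15628077 0.15892579] 219
top 0.295 [0.15774991 0.16216341 0.16788553] 379
  return _methods._mean(a, axis=axis, dtype=dtype,
  ret = ret.dtype.type(ret / rcount)
```

View pics/s4c.png

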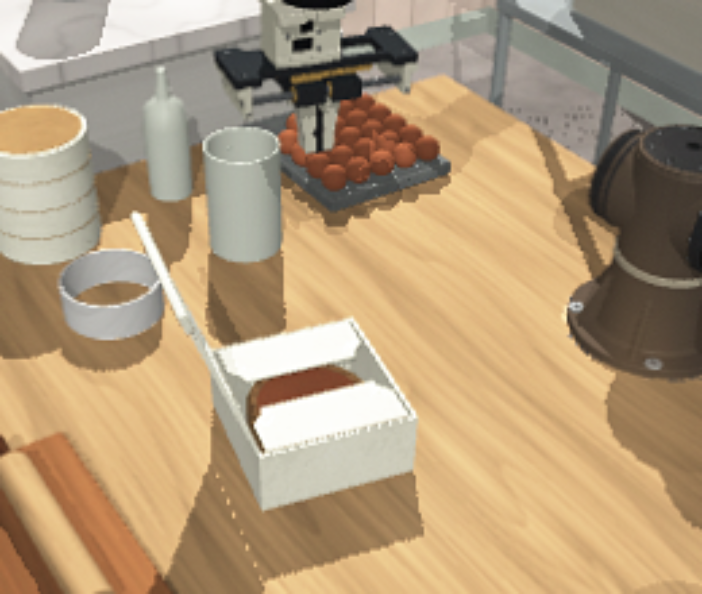

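Both flaps lie flat at 0.083–0.087 m. The hem top is at box x 0.158–0.168 and z about 0.297, which matches lid angle 1.88. Next I half-open the jaws and go above the hem.

```bash
python3 -m handwheel '[[3.96,0.32,0,0],[3.96,0.32,0,0],[3.96,0.32,0,0],[3.96,0.32,0,0],[3.96,0.32,0,0],[0,0,0,0],[0,0,0,0],[0,0,0,0]]' 0.5
python3 -c "
from h import *
tip(); d(.16,0,.27)
grab('scene','pics/s5.png')
im=cv2.imread('pics/s5.png')[60:260,150:350];cv2.imwrite('pics/s5c.png',cv2.resize(im,None,fx=3,fy=3))"
```

```text
t: 8.85
eef_pos: [0.6799, -0.0986, 0.5343]
ee_rot: [3.14, -0.001, -1.776]
force: [-0.2, 0.8, 0.4]
width: 0.0435
box xy tip [ 0.1598 -0.    ] ztip 0.3563 rot [ 3.140e+00 -1.000e-03 -1.776e+00] F [-0.16  0.77  0.42] w 0.0435 t 8.85 q [ 0.14  0.33  0.26  0.   -1.5  -0.34]
delta cm [ 0.02  0.   -8.63]
```

View pics/s5c.png

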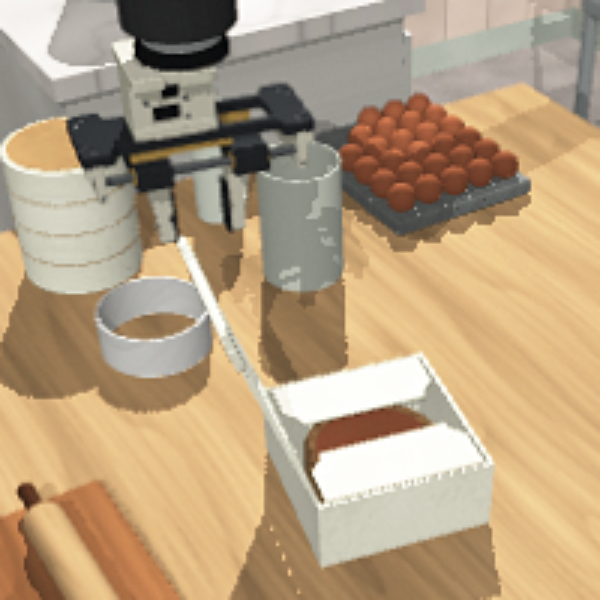

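The hem, near (183,243), is below the jaw gap and the fingers straddle it. I lower the tool.

```bash
python3 -m handwheel '[[0,0,-2.5,0],[0,0,-2.5,0],[0,0,-2,0],[0,0,-1.6,0],[0,0,0,0],[0,0,0,0]]'
python3 -c "
from h import *
tip(); 
f=grab('scene','pics/s6.png')
w=cloud(f);p=w.reshape(-1,3);b=(p[:,:2]-O)@B
for z in (.15,.2,.24,.27,.285,.295):
    k=(abs(p[:,2]-z)<.005)&(b[:,0]>.08)&(b[:,0]<.25)&(b[:,1]<.1)&(b[:,1]>.04);print(z,np.percentile(b[k,0],[5,50,95]) if k.any() else None,k.sum())
im=cv2.imread('pics/s6.png')[60:260,150:350];cv2.imwrite('pics/s6c.png',cv2.resize(im,None,fx=3,fy=3))"
```

```text
t: 9.5
eef_pos: [0.6797, -0.0986, 0.4506]
ee_rot: [-3.14, -0.0, -1.776]
force: [-0.4, 0.4, 1.2]
width: 0.0438
box xy tip [ 0.1596 -0.0002] ztip 0.2726 rot [-3.14  -0.    -1.776] F [-0.43  0.45  1.21] w 0.0438 t 9.5 q [ 0.14  0.36  0.11  0.   -1.32 -0.34]
0.15 [0.11292844 0.11416231 0.1167453 ] 6
0.2 [0.13205893 0.13445398 0.13516278] 3
0.24 [0.14594187 0.14658182 0.14882152] 5
0.27 [0.15275951 0.15600442 0.1617197 ] 10
0.285 [0.15687834 0.16195316 0.1669914 ] 8
0.295 [0.16024147 0.16463652 0.16892115] 56
```

View pics/s6c.png

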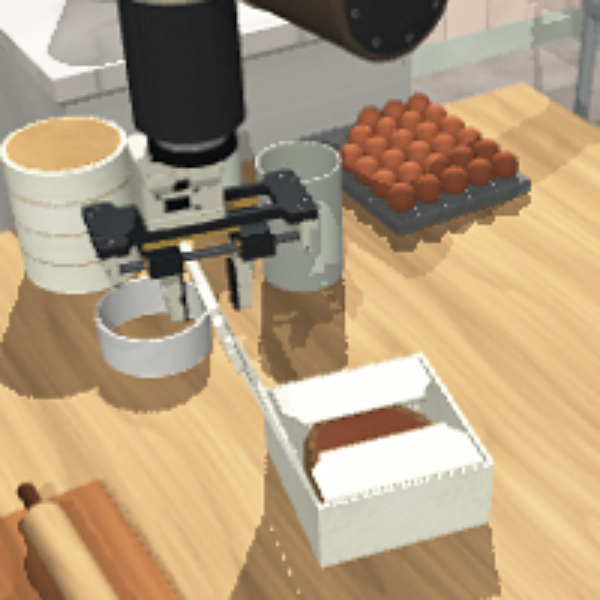

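The hem sits between the fingers, near (185,250). I narrow the gap slightly, to about 38 mm, and bring the lid forward along its arc.

```bash
python3 -m handwheel '[[0,0,0,0],[0,0,0,0],[0,0,0,0],[-1.27,0.27,0.05,0],[-1.27,0.27,0.05,0],[-1.27,0.27,0.05,0],[-1.27,0.27,0.05,0],[-1.27,0.27,0.05,0],[-1.27,0.27,0,0],[0,0,0,0]]' 0.57
python3 -c "
from h import *
tip(); 
f=grab('scene','pics/s7.png')
im=cv2.imread('pics/s7.png')[60:260,150:350];cv2.imwrite('pics/s7c.png',cv2.resize(im,None,fx=3,fy=3))"
```

```text
t: 10.55
eef_pos: [0.6024, -0.082, 0.4524]
ee_rot: [-3.141, 0.001, -1.775]
force: [0.7, 0.1, 0.1]
width: 0.0378
box xy tip [0.0806 0.0002] ztip 0.2744 rot [-3.141e+00  1.000e-03 -1.775e+00] F [0.73 0.11 0.13] w 0.0378 t 10.55 q [ 0.19  0.22 -0.07 -0.   -1.28 -0.39]
```

View pics/s7c.png

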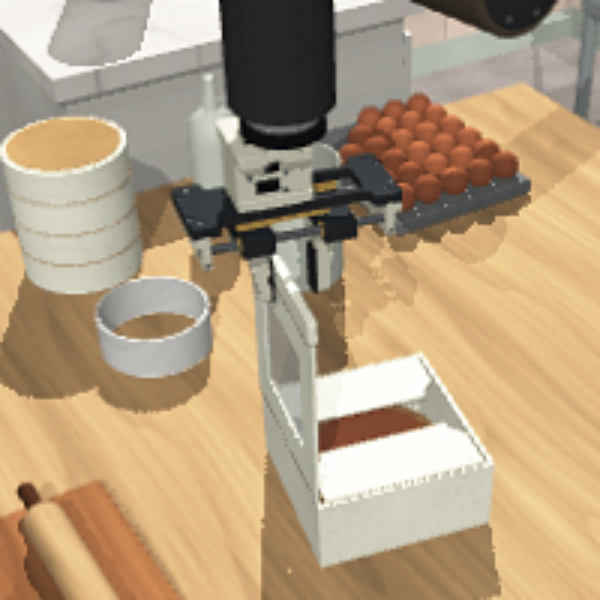

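The lid is upright and sits between the fingers. I continue forward along the arc.

```bash
python3 -m handwheel '[[-0.98,0.21,-0.05,0],[-0.98,0.21,-0.05,0],[-0.98,0.21,-0.05,0],[-0.98,0.21,-0.05,0],[-0.98,0.21,-0.05,0],[0,0,0,0],[-0.5,0.1,-0.2,0],[-0.5,0.1,-0.2,0],[-0.5,0.1,-0.25,0],[-0.5,0.1,-0.25,0],[-0.5,0.11,-0.3,0],[-0.5,0.11,-0.3,0],[-0.5,0.11,-0.3,0],[-0.25,0.05,-0.2,0],[0,0,0,0],[0,0,0,0]]'
cat >> h.py <<'E'
def lid(n,fn):
    f=grab(n,fn);w=cloud(f);p=w.reshape(-1,3);b=(p[:,:2]-O)@B
    F=.095-b[:,0];Z=p[:,2]-.09
    k=(abs(b[:,1])>.05)&(abs(b[:,1])<.098)&(Z>.04)&(F>-.02)&(F<.25)&(np.hypot(F,Z)<.19)
    print('lid pts',k.sum(),'angle pct',np.percentile(np.arctan2(Z[k],F[k]),[10,25,50,75,90]).round(3) if k.any() else None)
    h=(abs(b[:,1])>.05)&(abs(b[:,1])<.098)&(Z>.04)&(np.hypot(F,Z)>.194)&(np.hypot(F,Z)<.225)&(F>-.02)
    print('hem',h.sum(),np.percentile(np.arctan2(Z[h],F[h]),[10,50,90]).round(3) if h.any() else None)
    return f
E
python3 -c "
from h import *
tip(); 
lid('scene','pics/s8.png');lid('top','pics/t8.png')
im=cv2.imread('pics/s8.png')[60:260,150:350];cv2.imwrite('pics/s8c.png',cv2.resize(im,None,fx=3,fy=3))"
```

```text
t: 12.2
eef_pos: [0.5176, -0.0639, 0.4293]
ee_rot: [-3.141, -0.0, -1.776]
force: [0.2, 0.1, 0.8]
width: 0.038
box xy tip [-0.0061  0.0003] ztip 0.2513 rot [-3.141 -0.    -1.776] F [0.22 0.09 0.76] w 0.038 t 12.2 q [ 0.25  0.09 -0.28  0.   -1.2  -0.46]
lid pts 744 angle pct [0.994 1.008 1.017 1.026 1.036]
hem 90 [1.012 1.031 1.042]
lid pts 46 angle pct [1.019 1.021 1.023 1.025 1.028]
hem 125 [1.003 1.031 1.04 ]
```

View pics/s8c.png

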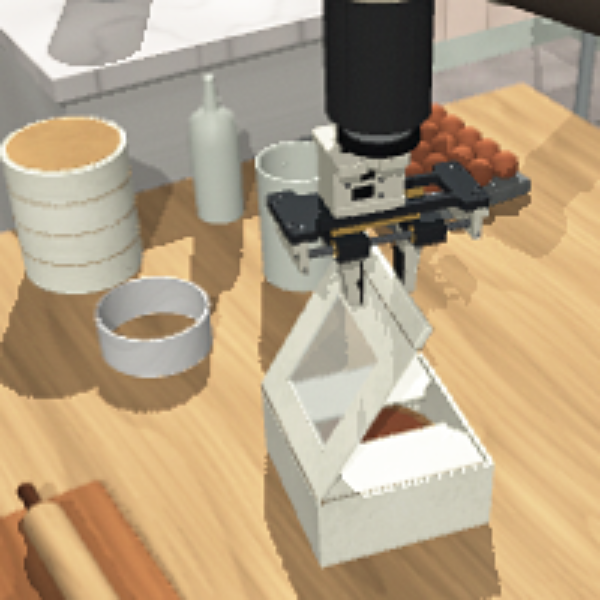

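The lid is at about 1.01 and follows the front finger as modelled (1.00 predicted). I continue to 45°.

```bash
python3 -m handwheel '[[-0.45,0.1,-0.3,0],[-0.45,0.1,-0.3,0],[-0.45,0.1,-0.35,0],[-0.45,0.1,-0.35,0],[-0.45,0.1,-0.4,0],[-0.45,0.09,-0.4,0],[-0.45,0.09,-0.4,0],[-0.45,0.09,-0.4,0],[0,0,0,0],[0,0,0,0],[0,0,0,0],[0,0,0,0]]'
python3 -c "
from h import *
tip(); 
lid('scene','pics/s9.png');lid('top','pics/t9.png')
im=cv2.imread('pics/s9.png')[80:260,170:350];cv2.imwrite('pics/s9c.png',cv2.resize(im,None,fx=3.3,fy=3.3))"
```

```text
t: 13.5
eef_pos: [0.4816, -0.0563, 0.4003]
ee_rot: [3.142, -0.0, -1.776]
force: [-1.3, -0.6, 1.5]
width: 0.0379
box xy tip [-0.0429  0.0004] ztip 0.2223 rot [ 3.142 -0.    -1.776] F [-1.31 -0.61  1.46] w 0.0379 t 13.5 q [ 0.29  0.04 -0.4   0.   -1.13 -0.5 ]
lid pts 808 angle pct [0.775 0.784 0.794 0.802 0.811]
hem 95 [0.799 0.811 0.822]
lid pts 51 angle pct [0.802 0.81  0.822 0.836 0.851]
hem 67 [0.779 0.808 0.818]
```

View pics/s9c.png

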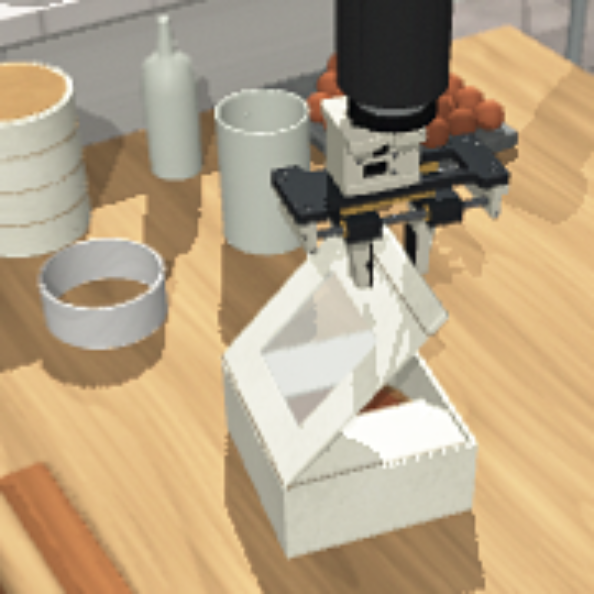

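The lid stands at about 45°, with the hem captured between the fingers and resting on the front one. I do a last stability check on the lid, flaps and bystanders.

```bash
python3 -m handwheel '[[0,0,0,0],[0,0,0,0],[0,0,0,0],[0,0,0,0],[0,0,0,0],[0,0,0,0],[0,0,0,0],[0,0,0,0]]'
python3 -c "
from h import *
tip(); f=lid('scene','pics/s10.png');g=lid('top','pics/t10.png')
a=cloud(dict(np.load('pics/top0.npz')));b=cloud(g)
p=cloud(f).reshape(-1,3);q=(p[:,:2]-O)@B
for y in(.09,.07,.05,-.05,-.07,-.09):
  k=(abs(q[:,0]+.04)<.03)&(abs(q[:,1]-y)<.006)&(p[:,2]<.12)&(p[:,2]>.04);print('flap',y,np.median(p[k,2]) if k.any() else None,k.sum())
for nm,(x0,y0,x1,y1) in dict(ring=(390,150,450,208),jug=(412,238,486,290),bowl=(75,215,135,275),spat=(120,110,150,200)).items():
  c=[]
  for w in(a,b):
    r=w[y0:y1,x0:x1].reshape(-1,3);r=r[r[:,2]>(.02 if nm!='spat' else .004)];c.append(np.median(r,0))
  print(nm,np.round(1000*(c[1]-c[0]),1),'mm')
"
```

```text
t: 14.4
eef_pos: [0.4815, -0.0562, 0.4002]
ee_rot: [3.142, 0.0, -1.776]
force: [-1.0, -0.9, 0.1]
width: 0.0378
box xy tip [-0.043   0.0004] ztip 0.2222 rot [ 3.142  0.    -1.776] F [-0.97 -0.9   0.1 ] w 0.0378 t 14.4 q [ 0.29  0.04 -0.4  -0.   -1.13 -0.5 ]
lid pts 803 angle pct [0.773 0.784 0.793 0.802 0.81 ]
hem 91 [0.796 0.809 0.819]
lid pts 50 angle pct [0.801 0.811 0.82  0.838 0.844]
hem 65 [0.781 0.807 0.818]
flap 0.09 0.0846420929281643 48
flap 0.07 0.08504958772012132 49
flap 0.05 0.08584595844941206 54
flap -0.05 None 0
flap -0.07 None 0
flap -0.09 None 0
ring [-0.9  2.1  0. ] mm
jug [-0.2  0.2 -0.2] mm
bowl [-0.2  0.6 -0.4] mm
spat [ 0.9  0.1 -1.2] mm
```

```bash
python3 -c "
from station import arm
print(arm.job_done())"
```

```text
the job is handed in; nothing more can be done
None
```

I folded both side flaps flat, then brought the lid forward from its stop to 45° and handed the job in with the gripper still holding it there. It took about 14.5 s.

- **Lid:** it read about 0.79–0.82 rad on its outer face in both cameras (0.785 wanted, 0.665–0.905 allowed), and the reading was unchanged over 0.9 s. The panel and hem thickness make that reading slightly high.
- **Hold:** the hem sits between the two fingers and its weight rests on the front one; it is not clamped. The wrist force is too noisy to show the roughly 0.3 N load, so I infer contact from the lid standing still where it would otherwise fall.
- **Flaps:** both measured flat, at 0.082–0.086 m, before I moved the lid. At the end the left flap still read 0.085 m. The right one was hidden by the lid and could not be re-measured, though nothing touched it after that.
- **Cake and surroundings:** I planned the finger moves to stay at rim height or above, 25 mm over the cake. The bowl, jug, ring and spatula all read within about 2.5 mm of where they started.

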